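# Lock the grooved plug into the coolant tank's cam coupler

## Robot

A 7-joint arm with a two-finger parallel gripper is mounted at the origin on the work surface. World frame = base frame: x ahead of the robot, y to its left, z up, the work surface at z = 0. Lengths are in m, angles in rad, forces in N, time in s.
With the tool pointing down it reaches from about 0.35 to 0.9 m from the base axis. Payload 7.2 kg.
Tool frame: the origin (TCP) lies at the centre of the arm's flange, where the gripper is bolted on; the fingertips stand 182 mm ahead of it and the grasp point (between the pads) lies 163 mm ahead of it; z points along the fingers, y is the line along which they close (so a half turn about z gives the same grasp; the last joint's range is limited). The gripper opens to 88 mm and grips with 3 to 60 N. Pads are 20 mm wide; open, the fingers measure 115 mm over their backs; the gripper's body (75 mm by 178 mm) begins 61 mm behind the grasp point.
Start: joints at [-1.231, 0.411, -0.013, 1.596, 0.006, 1.134, -0.082], TCP at [0.248, 0.574, 0.405] pointing down, gripper open.
Joint ranges: [-2.95, 2.95], [-0.29, 1.99], [-1.47, 1.44], [0.14, 2.54], [-1.03, 4.17], [0.13, 1.85], [-2.86, 2.86]. Speed limits (rad/s): [2.39, 2.39, 3.01, 3.01, 3.14, 3.14, 3.14].

## Interface

Orientations are given as a rotation vector (axis times angle).
In Python, from rig import ctrl, viewer, finish_job gives the robot as it stands.
- The arm moves only by the tool drive_tool, never from a script. Its argument "steps" is a list of rows, each a list of 5 numbers: the gripper's target within -1 to 1 (shut at 1, half-way at 0, fully open at -1), then the shift along the tool's x, y, z in units of 0.25 m (1.0 is 0.25 m), then the turn about the tool's z in units of 60 degrees (1.0 is 60 degrees). A call has exactly 5 rows; each row is the pose to reach, as a shift and turn from the pose commanded when the call began, along the tool's axes at that moment; what a row does not reach only later rows make up. A row lasts 1/8 s, in which the tool goes at most 62.5 mm and 10.7 degrees, less where a joint would pass 70% of its speed; a pose out of reach is approached as far as the arm can. A call with a number of a shift or a turn outside -1 to 1 is refused whole. A call with a gripper value outside its range is refused whole. The fingers move at their own pace and stop on an object; "grip_force" is the grip in N (left out, the last holds). Time passes only in rows, so rows that repeat a pose let the fingers close, or fill a call up. It gives the time, the measured TCP pose, the force, the opening and the grip force at its end, in the units of the state.
- ctrl.observe(): the state, without advancing time (a new reading comes with each control period).
- viewer.grab_frame(name): name is "side" or "top" or "wrist"; returns a dict with "color" (384x512x3 uint8, blue, green, red), "fx", "fy", "cx", "cy" (pixels), "cam_to_world" (4x4, takes a point from camera to world coordinates). Camera axes: x right, y up, looking along -z (the intrinsics and any distortion apply to the point x, -y, -z); pixel columns grow to the right and rows downward; lengths in m; the calibration is good to about 2 mm. The wrist camera is an equidistant fisheye: a pixel r from the principal point sees the ray r / f radians off the axis. A picture is of the moment at which its call begins. There is no depth.
- finish_job(): hands the job in; it is judged then, once.
The state is a dict: "t": time; "q": joint angles; "qd": joint speeds; "joint_efforts": joint torques, N m; "ee_pos": TCP position; "ee_rot": TCP orientation; "wrist_force": force on the tool from outside, world axes, zero at the start; "torque": the same for the moment, N m; "finger_gap": opening from 0.0 (shut) to 1.0 (fully open); "grip_force": force on a finger pad.
Only numpy, scipy, OpenCV 4.12 (cv2) and the standard library are available. Lean on these libraries where they do the work, as an engineer would, in place of code of your own. Each camera call takes 0.05 s, during which the arm holds its last target. There are 200 camera calls.

## Task

Close the filling port of the coolant tank: set the grooved adapter plug upright into the coupler's mouth and press it down onto its rubber seal with a steady firm push of about 20 newtons, both cam arms still up. Then swing the two cam arms down together, keeping pace with each other, until both lie fully home against the coupler's neck and the plug is locked. Do not crush the seal or force the arms, leave the plain bung and the plaster cast where they are, and let go of everything at the end.

Things in the scene. Friction and masses are not known exactly. Their poses are not given: they have to be found in the camera images.
- coupler: Fixed: a grey and white coolant tank, a flat box 170 x 190 x 50 mm (its own x, y, z), with a steel cam-and-groove coupler standing at its middle, mouth up. Origin: centre of the tank's underside, on the coupler's axis; z up. The cam arms swing in its y-z plane, one on +y, one on -y. Heights 'over the base' are along z from this origin. More than 50 N in all from the fingers harms coupler or arms.
- port (a point): On the coupler's axis, 50 mm over the base, level with the tank's lid. The coupler (53 mm across, bore 40 mm in diameter without a bevel, 1 mm of play round the plug) is screwed in by hand, so its height varies and is not measured: its rim stands anywhere from 128 to 142 mm over the base. All depths and heights of its parts go with the rim.
- sleeve (a joint): How far (m) the sliding sleeve in the bore has been pushed down. At first (0) its top is 30 mm below the rim. It carries the plug's weight, gives way to a push of about 6 N and stays where pushed. The plug must be pushed these last 4 to 5 mm down to the seal; left higher, the cams strike the plug's foot flange and jam.
- seal (a joint): Compression (m) of the stiff rubber seal, 20 N per mm, its top 34.6 mm below the rim. The push climbs above the sleeve's 6 N once the plug is on it. To bed, it must be compressed more than 0.55 mm (11 N) for 0.3 s: push with 19 to 28 N in all; more than 1.4 mm (28 N) crushes it. Let go, it lifts the plug a little. Locked, it stays compressed by about 0.5 mm.
- cam_left (a joint): Cam arm on the coupler's +y side: 0 = raised, standing out 25 degrees above level; grows as it swings down; 1.92 = fully home, 5 degrees off the vertical beside the neck (hard stop). It stays where it is left: a stiff hinge, about 5 N at 20 mm from the pivot, more as the cam bites, from about 1.2 on. Squeezed towards each other, both arms go home with some 10 to 20 N.
- cam_right (a joint): Cam arm on the -y side, the mirror image with the same values. Each is a straight brass bar 14 mm wide, 6 mm thick, 58 mm from pivot to end, with an 11 mm round bar across its end. The pivots lie 28 mm from the coupler's axis, 12 mm below the rim; fully home the two measure 67 mm across outside, 30 mm below the pivots. Neither arm may get far ahead: with one beyond 1.0 the other must be beyond 0.45.
- plug: Loose grooved adapter plug, aluminium, 54 mm tall, 0.15 to 0.3 kg, standing upright on the table. Origin: centre of its underside, z up. Round all through: foot flange 38 mm diameter from 0 to 14 mm height (1 mm bevel below), groove 26 mm diameter from 14 to 30 mm, flange 38 mm diameter from 30 to 38 mm, then the round grip knob, 26 mm diameter, 38 to 54 mm.
- plug_knob (a point): Centre of the plug's grip knob, 46 mm above the plug's underside: the place to hold it.
- bung: Bystander: a plain aluminium bung, 46 mm tall, 46 mm diameter, without a groove, with the same 26 mm knob. It does not fit. Origin: centre of its underside.
- cast: Bystander: a plaster dental cast, 62 x 70 x 34 mm. Origin: centre of its underside.

How it is judged:
On the way, in this order (a step that is already met when the one before it is completed fails the run):
1. the plug is pressed on the seal, compressing it by more than 0.55 mm (11 N), upright, with both arms still up (below 0.7) (value of joint seal above 0.00055 m and z of plug in the frame of coupler below 0.108 m and horizontal distance between plug and coupler below 0.003 m and angle between the z axis of plug and the z axis of coupler, either way round below 0.08 rad and value of joint each of cam_left, cam_right below 0.7 rad), for 0.2 s.
2. both cam arms are down (beyond 1.8) with the plug locked on the seal (compressed by more than 0.3 mm) (z of plug in the frame of coupler below 0.108 m and horizontal distance between plug and coupler below 0.003 m and value of joint seal above 0.0003 m and value of joint each of cam_left, cam_right above 1.8 rad), for 0.2 s.
At the end, for the whole second after the job is handed in: The plug stands locked in the coupler: underside less than 108 mm above the tank's underside, within 3 mm of the bore's axis and 0.08 rad of upright, at rest, holding the seal compressed by more than 0.3 mm; both cam arms beyond 1.8 rad (fully home is 1.92) (all of step 2 and angle between the z axis of plug and the z axis of coupler, either way round below 0.08 rad and linear speed of plug below 0.01 m/s); the robot touches nothing.
It fails at once if the seal is crushed: compressed by more than 1.4 mm (28 N) (value of joint seal above 0.0014 m).
It fails at once if more than 50 N between the fingers and the coupler or its arms (contact force between the fingers and coupler above 50 N).
It fails at once if one arm runs ahead: one beyond 1.0 while the other is below 0.45 ((value of joint cam_left above 1 rad and value of joint cam_right below 0.45 rad) or (value of joint cam_right above 1 rad and value of joint cam_left below 0.45 rad)).
It fails at once if the bung or the cast is moved by more than 20 mm (distance of any of bung, cast from where it was at the start of the episode above 0.02 m).
It also fails if it takes over 72 s, if anything falls off the work surface, if the arm or the gripper's body presses on something with over 40 N, if the wrist force passes 120 N, or if a joint passes its speed limit or range.

## Working session

There is one attempt and no reset: what is moved stays moved. The work goes in short steps, Python scripts to look and compute and a tool call to move; the robot and the scene stay as the last step left them, time stands still between calls to the robot, and variables do not carry over. Pictures are saved under pics/ and viewed, at most 10 in all, crops included, and the job is handed in when it is done.

Besides the shell and the picture viewer there is one more tool, called after "Call:" by a JSON object that holds its "api" and its "payload", one argument or row to a line. drive_tool: Moves the arm, as the interface text tells. Its arguments: {"type":"object","properties":{"steps":{"type":"array"},"grip_force":{"type":"number"}},"required":["steps"]}

```bash
mkdir -p pics; ls; python3 - <<'E'
from rig import ctrl, viewer
import cv2, numpy as np, pickle
s=ctrl.observe(); print(s)
d={}
for n in ("side","top"):
    f=viewer.grab_frame(n); d[n]=f; cv2.imwrite(f"pics/{n}0.png",f["color"])
    print(n,f["fx"],f["fy"],f["cx"],f["cy"],np.round(f["cam_to_world"],4).tolist(),[k for k in f])
pickle.dump(d,open("f0.pkl","wb"))
E
```

```text
pics
{'t': 0.0, 'q': array([-1.23117983,  0.4119109 , -0.0127425 ,  1.59703656,  0.00563119,
        1.13431918, -0.08221068]), 'qd': array([-0.00092957,  0.0001981 , -0.0005689 , -0.00106469,  0.00092375,
        0.00068385,  0.00055802]), 'joint_efforts': array([-5.60014378e-04, -5.87976694e+01,  6.41882960e-01, -2.91065097e+01,
       -5.37297351e-02,  1.87554496e-02,  1.66695058e-04]), 'ee_pos': array([0.24780287, 0.57354029, 0.40380491]), 'ee_rot': array([-6.36041101e-01, -3.07632687e+00,  2.55352625e-03]), 'wrist_force': array([ 0.38942788, -0.22597343,  1.73288278]), 'torque': array([ 0.03395594, -0.0003012 , -0.04097308]), 'grip_force': 0.0, 'finger_gap': 0.9997935757377913}
side 392.58909716003234 392.58909716003234 255.7029919725666 186.2945703611252 [[-0.7737, 0.3126, -0.5511, 0.1458], [-0.6332, -0.4116, 0.6554, 0.5269], [-0.0219, 0.856, 0.5164, 0.4697], [0.0, 0.0, 0.0, 1.0]] ['color', 'fx', 'fy', 'cx', 'cy', 'cam_to_world']
top 422.04125713234976 422.04125713234976 245.29100906879816 194.45026297162565 [[-0.0231, 0.9902, -0.1376, 0.4229], [-0.9997, -0.0245, -0.0089, 0.0649], [-0.0121, 0.1374, 0.9904, 0.9507], [0.0, 0.0, 0.0, 1.0]] ['color', 'fx', 'fy', 'cx', 'cy', 'cam_to_world']
```

View pics/top0.png

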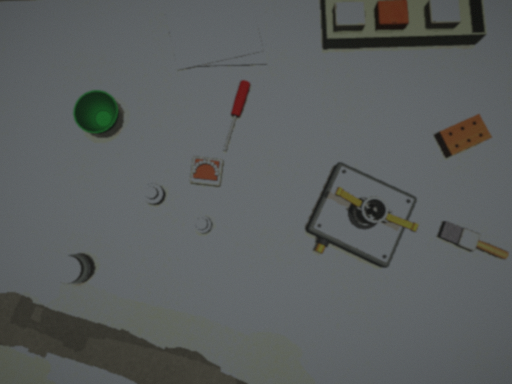

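View pics/side0.png

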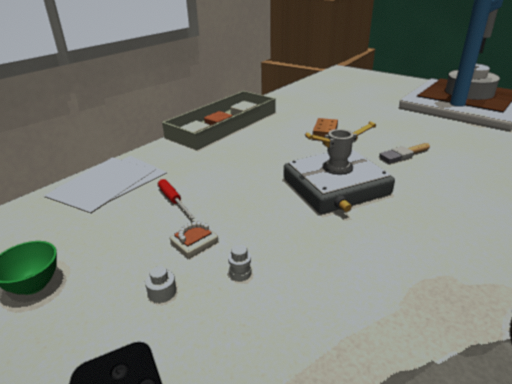

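The top view shows the plug at about (203,225), the bung at (154,194), and the coupler at about (373,210) with yellow arms from (345,193) to (408,224). In the side view the grooved plug is at (239,262), the bung at (160,284), and the coupler mouth at (341,135). I'll enlarge these for measuring.

```bash
cat > h.py <<'E'
import numpy as np, cv2
def ray(f,u,v):
    x=(u-f["cx"])/f["fx"]; y=(v-f["cy"])/f["fy"]
    M=f["cam_to_world"]; d=M[:3,:3]@np.array([x,-y,-1]); return M[:3,3],d/np.linalg.norm(d)
def onz(f,u,v,z):
    o,d=ray(f,u,v); return o+d*(z-o[2])/d[2]
def tri(a,b):
    A=np.zeros((3,3)); r=np.zeros(3)
    for o,d in (a,b):
        P=np.eye(3)-np.outer(d,d); A+=P; r+=P@o
    return np.linalg.solve(A,r)
def crop(f,u,v,w,h,s):
    return cv2.resize(f["color"][v:v+h,u:u+w],None,fx=s,fy=s,interpolation=cv2.INTER_CUBIC)
E
python3 - <<'E'
import pickle; from h import *
d=pickle.load(open("f0.pkl","rb")); t,s=d["top"],d["side"]
a=crop(t,300,155,128,96,3.125); b=crop(s,275,110,128,96,3.125)
c=crop(t,180,205,50,37,8)[:300]; e=crop(s,215,240,50,37,8)[:300]
c=cv2.resize(c,(400,296));e=cv2.resize(e,(400,296))
im=np.vstack([np.hstack([a,b]),np.hstack([c,e])]); im=np.clip(im.astype(float)*1.6,0,255).astype(np.uint8)
cv2.imwrite("pics/c1.png",im); print(im.shape)
for n,f in d.items():
    hsv=cv2.cvtColor(f["color"],cv2.COLOR_BGR2HSV)
    m=cv2.inRange(hsv,(15,110,60),(35,255,255))
    k,l,st,ce=cv2.connectedComponentsWithStats(m)
    for i in range(1,k):
        if st[i,4]>25: 
            r=cv2.minAreaRect(np.argwhere(l==i)[:,::-1].astype(np.float32)); print(n,st[i],ce[i].round(1),np.round(r[0]+r[1]+(r[2],),1))
E
```

```text
(596, 800, 3)
side [ 262    0   73   94 2335] [298.1  44.1] [296.9  46.4  67.   98.2   4.4]
side [336  48  39  17 196] [355.8  56.7] [355.3  56.5   7.1  40.   61.2]
side [354 122  21  13  84] [365.  127.9] [363.9 127.8   5.3  21.5  64.8]
side [306 133  24  14 130] [319.  138.2] [318.  137.8  25.9   7.7  24. ]
side [411 144  18   9  87] [420.3 147.7] [419.9 147.9   5.4  17.2  74.7]
side [339 200  13  12  98] [345. 205.] [344.8 204.8  12.    8.5  45. ]
top [457 129  29  18  83] [469.2 137.7] [471.5 137.    5.8  31.3  63.4]
top [451 134  40  21 123] [472.5 143.3] [470.4 144.3   3.6  42.5  63.4]
top [448 144   8   7  32] [451.2 146.7] [451.8 146.2   4.2   7.8  45. ]
top [336 188  26  18 175] [348.5 197. ] [348.7 197.1  27.6   7.   30.1]
top [387 214  31  17 200] [401.8 222. ] [401.6 221.8  31.4   6.9  21.4]
top [477 242  30  16 200] [492.5 249.8] [492.1 249.6  30.6   7.1  21.8]
top [315 244  10   9  59] [319.7 247.7] [319.7 247.6   7.2   7.6  26.6]
```

View pics/c1.png

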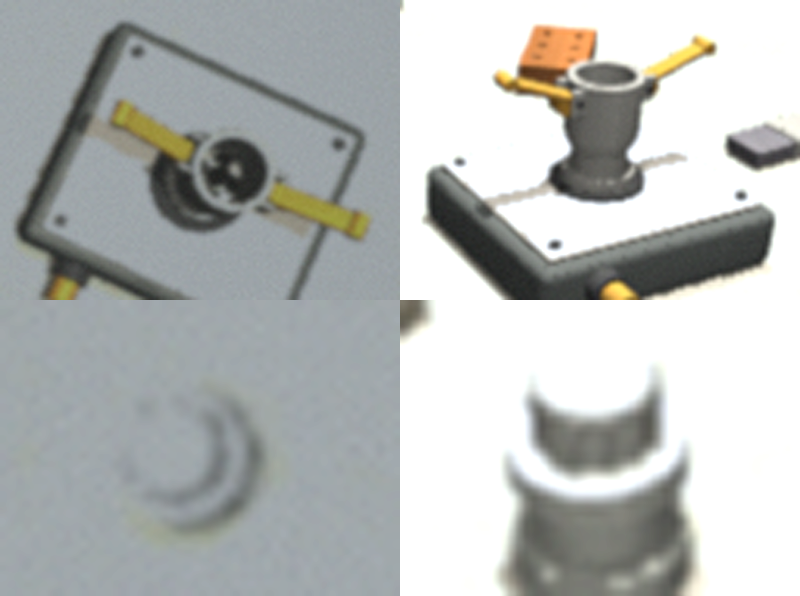

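The crop shows three things. In the top view the rim centre is at about (373.6,209.7), with arm ends at about (340,190.5) and (414,225.7). In the side view the rim centre is at (340.1,134.7). The plug's knob top is at about (201.1,223.9) in the top view and (238.9,249.3) in the side view.

```bash
python3 - <<'E'
import pickle; from h import *
d=pickle.load(open("f0.pkl","rb")); t,s=d["top"],d["side"]
rim=tri(ray(t,373.6,209.7),ray(s,340.1,134.7)); print("rim",rim, onz(t,373.6,209.7,.135),onz(s,340.1,134.7,.135))
print("plug",tri(ray(t,201.1,223.9),ray(s,238.9,249.3)),onz(t,201.1,223.9,.054),onz(s,238.9,249.3,.054))
print("bung",onz(t,154,193,.046))
a=onz(t,340.3,191,.15);b=onz(t,414,225.7,.15); print("arms",a,b,np.degrees(np.arctan2(*(a-b)[[1,0]])), (a+b)/2)
a=onz(t,348.5,197,.14);b=onz(t,401.7,221.9,.14); print(np.degrees(np.arctan2(*(a-b)[[1,0]])))
from scipy.spatial.transform import Rotation as R
print(R.from_rotvec([-6.36041101e-01, -3.07632687e+00,  2.55352625e-03]).as_matrix().round(3))
E
```

```text
rim [ 0.50059468 -0.17704732  0.12941492] [ 0.50034842 -0.17524525  0.135     ] [ 0.49450773 -0.16567853  0.135     ]
plug [0.48652926 0.16834975 0.05325252] [0.4866285  0.16838148 0.054     ] [0.48574761 0.16889896 0.054     ]
bung [0.55672979 0.2710854  0.046     ]
arms [ 0.53634587 -0.10972137  0.15      ] [ 0.46678909 -0.24479558  0.15      ] 62.75369147802571 [ 0.50156748 -0.17725847  0.15      ]
62.90758756417267
[[-0.918  0.397 -0.001]
 [ 0.397  0.918 -0.002]
 [-0.    -0.002 -1.   ]]
```

Call:
{"api": "drive_tool", "payload": {
  "steps": [
    [-1,-0.25,-0.18,0,0.063],
    [-1,-0.5,-0.36,0,0.063],
    [-1,-0.75,-0.54,0,0.063],
    [-1,-0.9,-0.65,0,0.063],
    [-1,-0.98,-0.71,0,0.063]
  ]
}}

```text
t: 0.72
ee_pos: [0.4033, 0.3112, 0.4046]
ee_rot: [0.739, 3.053, -0.0]
wrist_force: [1.3, -0.7, 0.5]
finger_gap: 0.999
grip_force: 0.0
```

Call:
{"api": "drive_tool", "payload": {
  "steps": [
    [-1,-0.2,-0.12,0.1,0],
    [-1,-0.4,-0.25,0.2,0],
    [-1,-0.557,-0.356,0.3,0],
    [-1,-0.557,-0.356,0.4,0],
    [-1,-0.557,-0.356,0.4,0]
  ]
}}

```text
t: 1.35
ee_pos: [0.4851, 0.1702, 0.303]
ee_rot: [-0.738, -3.05, 0.004]
wrist_force: [0.1, 0.4, 0.9]
finger_gap: 1.0
grip_force: 0.0
```

```bash
python3 - <<'E'
from rig import ctrl, viewer
from h import *
s=ctrl.observe(); print(s["ee_pos"],s["ee_rot"],s["wrist_force"])
w=viewer.grab_frame("wrist"); print(w["fx"],w["cx"],w["cy"],np.round(w["cam_to_world"],3).tolist())
cv2.imwrite("pics/w1.png",w["color"])
E
```

```text
[0.48511201 0.17022458 0.30298554] [-0.73815628 -3.05036222  0.00420576] [0.08681838 0.40279709 0.86555387]
297.3186396354542 261.1311777291086 191.8569369249296 [[0.456, -0.849, -0.267, 0.411], [0.89, 0.434, 0.141, 0.208], [-0.004, -0.302, 0.953, 0.284], [0.0, 0.0, 0.0, 1.0]]
```

View pics/w1.png

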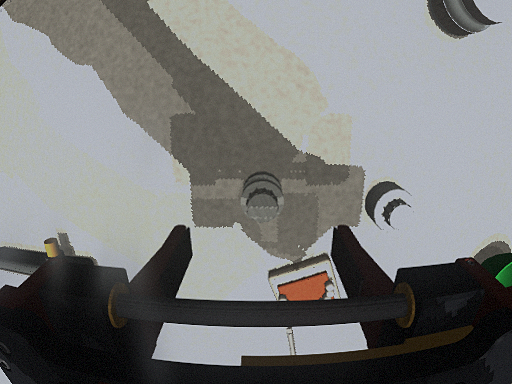

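The wrist view shows the plug's knob at (263,205), centred between the fingertips at (180,230) and (342,230). I'll descend and grip.

Call:
{"api": "drive_tool", "payload": {
  "steps": [
    [-1,-0.008,-0.004,0.1,0],
    [-1,-0.008,-0.004,0.2,0],
    [-1,-0.008,-0.004,0.28,0],
    [-1,-0.008,-0.004,0.318,0],
    [-1,-0.008,-0.004,0.318,0]
  ]
}}

```text
t: 2.02
ee_pos: [0.487, 0.1697, 0.2255]
ee_rot: [-0.736, -3.054, -0.0]
wrist_force: [-0.8, -0.2, -0.6]
finger_gap: 1.0
grip_force: 0.0
```

Call:
{"api": "drive_tool", "payload": {
  "steps": [
    [0,0,0,0,0],
    [0.3,0,0,0,0],
    [1,0,0,0,0],
    [1,0,0,0,0],
    [1,0,0,0,0]
  ],
  "grip_force": 50
}}

```text
t: 2.65
ee_pos: [0.487, 0.1691, 0.2252]
ee_rot: [0.737, 3.054, 0.0]
wrist_force: [0.7, 0.2, 0.0]
finger_gap: 0.468
grip_force: 0.0
```

Call:
{"api": "drive_tool", "payload": {
  "steps": [
    [1,0,0,0,0],
    [1,0,0,0,0],
    [1,0,0,0,0],
    [1,0,0,0,0],
    [1,0,0,0,0]
  ]
}}

```text
t: 3.28
ee_pos: [0.487, 0.1691, 0.2251]
ee_rot: [-0.737, -3.054, 0.0]
wrist_force: [-0.1, 0.1, 0.3]
finger_gap: 0.283
grip_force: 50.0
```

Call:
{"api": "drive_tool", "payload": {
  "steps": [
    [1,0,0,-0.2,0],
    [1,0,0,-0.4,0],
    [1,0,0,-0.6,0],
    [1,-0.06,-0.1,-0.75,0],
    [1,-0.15,-0.25,-0.8,0]
  ]
}}

```text
t: 3.9
ee_pos: [0.492, 0.0967, 0.4274]
ee_rot: [0.732, 3.052, 0.004]
wrist_force: [0.3, -1.2, -3.6]
finger_gap: 0.281
grip_force: 50.0
```

Call:
{"api": "drive_tool", "payload": {
  "steps": [
    [1,-0.12,-0.2,0,0],
    [1,-0.24,-0.4,0,0],
    [1,-0.36,-0.6,0,0],
    [1,-0.48,-0.8,0,0],
    [1,-0.52,-0.93,0,0]
  ]
}}

```text
t: 4.53
ee_pos: [0.501, -0.1729, 0.4249]
ee_rot: [-0.742, -3.053, 0.002]
wrist_force: [-0.4, 0.1, -2.5]
finger_gap: 0.281
grip_force: 50.0
```

Call:
{"api": "drive_tool", "payload": {
  "steps": [
    [1,0,0,0,0],
    [1,0,0,0,0],
    [1,0,0,0,0],
    [1,0,0,0,0],
    [1,0,0,0,0]
  ]
}}

```text
t: 5.15
ee_pos: [0.5016, -0.1693, 0.4252]
ee_rot: [0.736, 3.054, 0.0]
wrist_force: [0.2, -0.4, -2.7]
finger_gap: 0.284
grip_force: 50.0
```

```bash
python3 - <<'E'
from rig import ctrl, viewer
from h import *
import pickle
s=ctrl.observe(); print(s["ee_pos"],s["ee_rot"],s["wrist_force"],s["finger_gap"])
t,si,w=[viewer.grab_frame(n) for n in("top","side","wrist")]
pickle.dump(dict(top=t,side=si,wrist=w),open("f1.pkl","wb"))
a=crop(t,300,155,128,96,3.125); b=crop(si,275,70,128,96,3.125)
c=crop(w,180,130,160,120,2.5); e=crop(si,300,60,80,60,5)
im=np.vstack([np.hstack([a,b]),np.hstack([c,e])]); cv2.imwrite("pics/c2.png",np.clip(im*1.4,0,255).astype(np.uint8))
E
```

```text
[ 0.50161973 -0.1692563   0.42515892] [7.35695790e-01 3.05421296e+00 2.49216821e-04] [ 0.19751991 -0.41204687 -2.68218658] 0.2844479919278494
```

View pics/c2.png

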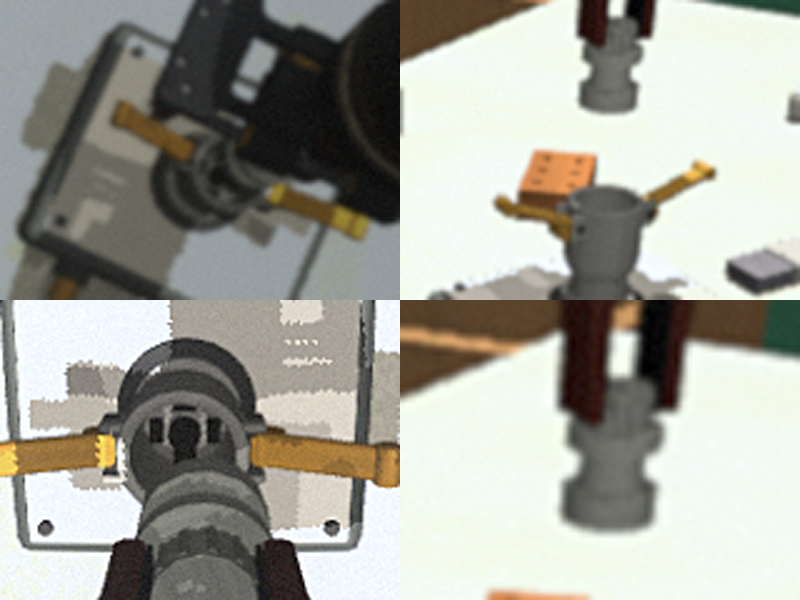

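The plug hangs upright in the fingers. In the wrist crop the rim centre is at x≈186.5 and the plug at x≈203, so the tool must shift about -6 mm along its y. I'll compute the offsets.

```bash
python3 - <<'E'
import pickle; from h import *
d=pickle.load(open("f1.pkl","rb")); s,w,t=d["side"],d["wrist"],d["top"]
def proj(f,p):
    M=f["cam_to_world"]; c=M[:3,:3].T@(np.array(p)-M[:3,3]); return f["cx"]+f["fx"]*c[0]/-c[2], f["cy"]-f["fy"]*c[1]/-c[2], -c[2]
print("plugbottom pred",proj(s,(.5016,-.1693,.2)),"meas 341.6,103.5")
for z in(.128,.135,.142): print(z,proj(s,(.4995,-.1750,z)),proj(s,(.5003,-.1765,z)),"meas 340.1,134.7")
def wray(f,u,v):
    x=(u-f["cx"])/f["fx"]; y=(v-f["cy"])/f["fy"]; r=np.hypot(x,y); k=np.sin(r)/r
    M=f["cam_to_world"]; return M[:3,3],M[:3,:3]@np.array([k*x,-k*y,-np.cos(r)])
# rim in wrist: outer left/right edges, foot-flange edges -> tool-y coordinate relative to TCP
ey=np.array([.457,.889]);ex=np.array([-.889,.457]);c=np.array([.5016,-.1693])
for nm,z,us,v in (("rim",.135,(120,253),445),("plug",.2,(139,271),525)):
    for U in us:
        o,dd=wray(w,180+(U+.5)/2.5-.5,130+(v-300)/2.5); p=o+dd*(z-o[2])/dd[2]; print(nm,((p[:2]-c)@ex).round(4),((p[:2]-c)@ey).round(4))
print(w["cam_to_world"][:3,3])
E
```

```text
plugbottom pred (np.float64(340.7186806749547), np.float64(103.48923659686791), np.float64(0.7916609205843164)) meas 341.6,103.5
0.128 (np.float64(339.8692668233695), np.float64(135.75488859525026), np.float64(0.8314234906772521)) (np.float64(339.8813192367613), np.float64(135.4323462777335), np.float64(0.8328475176795375)) meas 340.1,134.7
0.135 (np.float64(340.16407795366285), np.float64(132.69232549939673), np.float64(0.8278084031131099)) (np.float64(340.17567663602983), np.float64(132.37363632812426), np.float64(0.8292324301153953)) meas 340.1,134.7
0.142 (np.float64(340.46147529287293), np.float64(129.60289629445606), np.float64(0.8241933155489677)) (np.float64(340.47261181005837), np.float64(129.2881403513054), np.float64(0.8256173425512531)) meas 340.1,134.7
rim 0.0001 -0.0325
rim 0.0002 0.0183
plug -0.0053 -0.02
plug -0.0052 0.0198
[ 0.42754604 -0.13205937  0.40589314]
```

Call:
{"api": "drive_tool", "payload": {
  "steps": [
    [1,-0.01,-0.028,0,0],
    [1,-0.01,-0.028,0.07,0],
    [1,-0.01,-0.028,0.14,0],
    [1,-0.01,-0.028,0.21,0],
    [1,-0.01,-0.028,0.21,0]
  ]
}}

```text
t: 5.92
ee_pos: [0.5001, -0.1775, 0.3716]
ee_rot: [-0.738, -3.051, 0.001]
wrist_force: [0.4, -0.7, -1.1]
finger_gap: 0.285
grip_force: 50.0
```

```bash
python3 - <<'E'
from rig import ctrl, viewer
from h import *
import pickle
s=ctrl.observe(); print(s["ee_pos"],s["ee_rot"],s["wrist_force"],s["finger_gap"])
si,w=[viewer.grab_frame(n) for n in("side","wrist")]
pickle.dump(dict(side=si,wrist=w),open("f2.pkl","wb"))
im=np.hstack([crop(w,180,130,160,200,2.5),crop(si,310,90,57,71,7.0175)[:500,:400]])
cv2.imwrite("pics/c3.png",np.clip(im*1.4,0,255).astype(np.uint8)); print(im.shape)
E
```

```text
[ 0.50005599 -0.17751226  0.37164021] [-7.37539133e-01 -3.05125975e+00  5.87479391e-04] [ 0.39523916 -0.66300951 -1.14506709] 0.2853011258909545Traceback (most recent call last):
  File "<stdin>", line 7, in <module>
    return _nx.concatenate(arrs, 1, dtype=dtype, casting=casting)
           ~~~~~~~~~~~~~~~^^^^^^^^^^^^^^^^^^^^^^^^^^^^^^^^^^^^^^^
ValueError: all the input array dimensions except for the concatenation axis must match exactly, but along dimension 0, the array at index 0 has size 500 and the array at index 1 has size 498
```

```bash
python3 - <<'E'
from h import *
import pickle
d=pickle.load(open("f2.pkl","rb")); si,w=d["side"],d["wrist"]
im=np.hstack([crop(w,180,130,160,200,2.5),cv2.resize(crop(si,310,90,57,71,7),(400,500))])
cv2.imwrite("pics/c3.png",np.clip(im*1.4,0,255).astype(np.uint8))
E
```

```text
(no output)
```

View pics/c3.png

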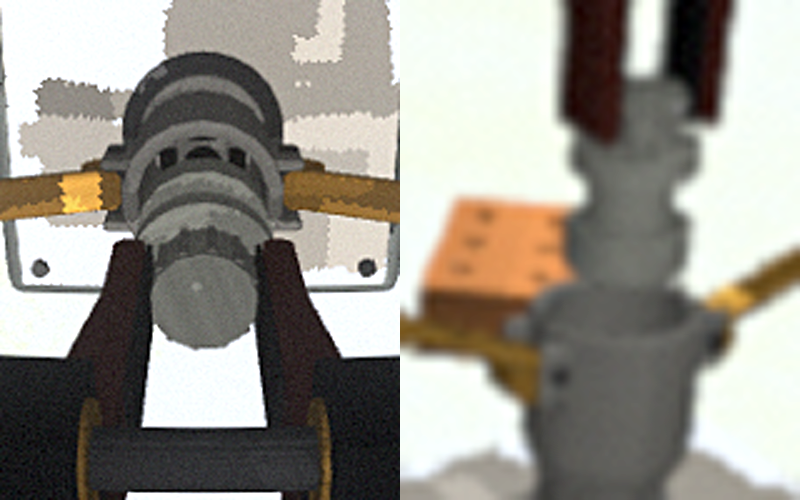

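In the wrist crop the plug's axis (x≈204) lines up with the coupler's (x≈205). In the side crop it also agrees, at 628 against 621, once the camera roll is allowed for. I'll lower it gently and watch the force.

Call:
{"api": "drive_tool", "payload": {
  "steps": [
    [1,0,0,0.02,0],
    [1,0,0,0.04,0],
    [1,0,0,0.048,0],
    [1,0,0,0.056,0],
    [1,0,0,0.056,0]
  ]
}}

```text
t: 6.65
ee_pos: [0.5005, -0.1772, 0.3585]
ee_rot: [-0.737, -3.054, 0.0]
wrist_force: [0.1, -0.0, -1.9]
finger_gap: 0.282
grip_force: 50.0
```

Call:
{"api": "drive_tool", "payload": {
  "steps": [
    [1,0,0,0.003,0],
    [1,0,0,0.006,0],
    [1,0,0,0.009,0],
    [1,0,0,0.012,0],
    [1,0,0,0.012,0]
  ]
}}

```text
t: 7.28
ee_pos: [0.5005, -0.1772, 0.3556]
ee_rot: [-0.737, -3.054, -0.0]
wrist_force: [0.2, 0.1, -1.7]
finger_gap: 0.281
grip_force: 50.0
```

Call:
{"api": "drive_tool", "payload": {
  "steps": [
    [1,0,0,0.003,0],
    [1,0,0,0.006,0],
    [1,0,0,0.009,0],
    [1,0,0,0.012,0],
    [1,0,0,0.012,0]
  ]
}}

```text
t: 7.9
ee_pos: [0.5005, -0.1772, 0.3526]
ee_rot: [-0.737, -3.054, -0.0]
wrist_force: [-0.3, -0.1, -2.7]
finger_gap: 0.281
grip_force: 50.0
```

The underside is already below the lowest possible rim height with no contact force, so the plug is in the bore.

Call:
{"api": "drive_tool", "payload": {
  "steps": [
    [1,0,0,0.006,0],
    [1,0,0,0.012,0],
    [1,0,0,0.018,0],
    [1,0,0,0.024,0],
    [1,0,0,0.024,0]
  ]
}}

```text
t: 8.52
ee_pos: [0.5005, -0.1772, 0.3465]
ee_rot: [-0.737, -3.054, -0.0]
wrist_force: [-0.1, -0.3, -2.4]
finger_gap: 0.28
grip_force: 50.0
```

Call:
{"api": "drive_tool", "payload": {
  "steps": [
    [1,0,0,0.006,0],
    [1,0,0,0.012,0],
    [1,0,0,0.018,0],
    [1,0,0,0.024,0],
    [1,0,0,0.024,0]
  ]
}}

```text
t: 9.15
ee_pos: [0.5005, -0.1772, 0.3405]
ee_rot: [-0.737, -3.054, -0.0]
wrist_force: [0.1, 0.7, -2.5]
finger_gap: 0.285
grip_force: 50.0
```

Call:
{"api": "drive_tool", "payload": {
  "steps": [
    [1,0,0,0.006,0],
    [1,0,0,0.012,0],
    [1,0,0,0.018,0],
    [1,0,0,0.024,0],
    [1,0,0,0.024,0]
  ]
}}

```text
t: 9.78
ee_pos: [0.5005, -0.1771, 0.3345]
ee_rot: [-0.737, -3.054, -0.0]
wrist_force: [-0.1, 0.6, -2.2]
finger_gap: 0.288
grip_force: 50.0
```

Call:
{"api": "drive_tool", "payload": {
  "steps": [
    [1,0,0,0.003,0],
    [1,0,0,0.006,0],
    [1,0,0,0.009,0],
    [1,0,0,0.012,0],
    [1,0,0,0.012,0]
  ]
}}

```text
t: 10.4
ee_pos: [0.5005, -0.1772, 0.3316]
ee_rot: [-0.737, -3.054, -0.0]
wrist_force: [-0.4, -0.1, -2.5]
finger_gap: 0.282
grip_force: 50.0
```

Call:
{"api": "drive_tool", "payload": {
  "steps": [
    [1,0,0,0.003,0],
    [1,0,0,0.006,0],
    [1,0,0,0.009,0],
    [1,0,0,0.012,0],
    [1,0,0,0.012,0]
  ]
}}

```text
t: 11.02
ee_pos: [0.5005, -0.1772, 0.3285]
ee_rot: [-0.737, -3.054, -0.0]
wrist_force: [-0.1, -0.5, -2.5]
finger_gap: 0.283
grip_force: 50.0
```

Call:
{"api": "drive_tool", "payload": {
  "steps": [
    [1,0,0,0.003,0],
    [1,0,0,0.006,0],
    [1,0,0,0.009,0],
    [1,0,0,0.012,0],
    [1,0,0,0.012,0]
  ]
}}

```text
t: 11.65
ee_pos: [0.5007, -0.1773, 0.326]
ee_rot: [0.737, 3.053, 0.0]
wrist_force: [0.4, 0.0, 4.7]
finger_gap: 0.282
grip_force: 50.0
```

On the sleeve. I'll go in fine steps from here.

Call:
{"api": "drive_tool", "payload": {
  "steps": [
    [1,0,0,0.002,0],
    [1,0,0,0.004,0],
    [1,0,0,0.006,0],
    [1,0,0,0.008,0],
    [1,0,0,0.008,0]
  ]
}}

```text
t: 12.28
ee_pos: [0.5007, -0.1773, 0.3237]
ee_rot: [0.737, 3.053, -0.0]
wrist_force: [-0.3, -1.4, 4.9]
finger_gap: 0.281
grip_force: 50.0
```

Call:
{"api": "drive_tool", "payload": {
  "steps": [
    [1,0,0,0.002,0],
    [1,0,0,0.004,0],
    [1,0,0,0.004,0],
    [1,0,0,0.004,0],
    [1,0,0,0.004,0]
  ]
}}

```text
t: 12.9
ee_pos: [0.5007, -0.1773, 0.3228]
ee_rot: [0.737, 3.053, -0.0]
wrist_force: [0.2, -1.6, 5.0]
finger_gap: 0.277
grip_force: 50.0
```

Call:
{"api": "drive_tool", "payload": {
  "steps": [
    [1,0,0,0.002,0],
    [1,0,0,0.004,0],
    [1,0,0,0.004,0],
    [1,0,0,0.004,0],
    [1,0,0,0.004,0]
  ]
}}

```text
t: 13.52
ee_pos: [0.5006, -0.1774, 0.3222]
ee_rot: [0.737, 3.053, 0.0]
wrist_force: [-1.7, -0.3, 9.5]
finger_gap: 0.28
grip_force: 50.0
```

Call:
{"api": "drive_tool", "payload": {
  "steps": [
    [1,0,0,0.001,0],
    [1,0,0,0.002,0],
    [1,0,0,0.002,0],
    [1,0,0,0.002,0],
    [1,0,0,0.002,0]
  ]
}}

```text
t: 14.15
ee_pos: [0.5006, -0.1774, 0.322]
ee_rot: [0.737, 3.053, 0.0]
wrist_force: [-1.4, 0.0, 13.0]
finger_gap: 0.279
grip_force: 50.0
```

Call:
{"api": "drive_tool", "payload": {
  "steps": [
    [1,0,0,0.001,0],
    [1,0,0,0.002,0],
    [1,0,0,0.002,0],
    [1,0,0,0.002,0],
    [1,0,0,0.002,0]
  ]
}}

```text
t: 14.78
ee_pos: [0.5007, -0.1775, 0.3218]
ee_rot: [0.737, 3.053, 0.001]
wrist_force: [-2.6, -0.1, 15.6]
finger_gap: 0.283
grip_force: 50.0
```

Call:
{"api": "drive_tool", "payload": {
  "steps": [
    [1,0,0,0.001,0],
    [1,0,0,0.002,0],
    [1,0,0,0.003,0],
    [1,0,0,0.003,0],
    [1,0,0,0.003,0]
  ]
}}

```text
t: 15.4
ee_pos: [0.5007, -0.1775, 0.3215]
ee_rot: [0.737, 3.052, 0.001]
wrist_force: [-4.1, 1.4, 20.2]
finger_gap: 0.276
grip_force: 50.0
```

Call:
{"api": "drive_tool", "payload": {
  "steps": [
    [1,0,0,0,0],
    [1,0,0,0,0],
    [1,0,0,0,0],
    [1,0,0,0,0],
    [1,0,0,0,0]
  ]
}}

```text
t: 16.02
ee_pos: [0.5007, -0.1775, 0.3216]
ee_rot: [0.737, 3.052, 0.001]
wrist_force: [-4.8, 1.0, 19.8]
finger_gap: 0.283
grip_force: 50.0
```

About 22 N in all has been held. I'll unload and release with a modest opening, then rise.

Call:
{"api": "drive_tool", "payload": {
  "steps": [
    [1,0,0,-0.004,0],
    [1,0,0,-0.008,0],
    [0.0,0,0,-0.008,0],
    [0.0,0,0,-0.008,0],
    [0.0,0,0,-0.008,0]
  ]
}}

```text
t: 16.65
ee_pos: [0.5004, -0.1769, 0.3214]
ee_rot: [-0.737, -3.053, -0.0]
wrist_force: [0.4, -0.0, -0.7]
finger_gap: 0.497
grip_force: 0.0
```

Call:
{"api": "drive_tool", "payload": {
  "steps": [
    [0,0,0,0,0],
    [0,0,0,0,0],
    [0,0,0,-0.1,0],
    [0,0,0,-0.2,0],
    [-1,0,0,-0.2,0]
  ],
  "grip_force": 20
}}

```text
t: 17.27
ee_pos: [0.501, -0.1775, 0.3734]
ee_rot: [0.737, 3.051, 0.001]
wrist_force: [-0.2, -1.2, 0.4]
finger_gap: 0.575
grip_force: 0.0
```

Call:
{"api": "drive_tool", "payload": {
  "steps": [
    [-1,0,0,0,0],
    [-1,0,0,0,0],
    [-1,0,0,0,0],
    [-1,0,0,0,0],
    [-1,0,0,0,0]
  ]
}}

```text
t: 17.9
ee_pos: [0.5005, -0.1772, 0.3718]
ee_rot: [-0.737, -3.054, 0.0]
wrist_force: [0.4, 0.6, -0.3]
finger_gap: 0.996
grip_force: 0.0
```

```bash
python3 - <<'E'
from rig import ctrl, viewer
from h import *
import pickle
s=ctrl.observe(); print(s["ee_pos"],s["ee_rot"],s["wrist_force"],s["finger_gap"])
si,w=[viewer.grab_frame(n) for n in("side","wrist")]
pickle.dump(dict(side=si,wrist=w),open("f3.pkl","wb"))
im=np.hstack([crop(w,100,80,320,300,1.6667)[:, :533],cv2.resize(crop(si,300,70,80,150,4),(266,500))])
cv2.imwrite("pics/c4.png",np.clip(im*1.4,0,255).astype(np.uint8))
E
```

```text
[ 0.50052943 -0.17721654  0.37175043] [-7.37295656e-01 -3.05366656e+00  6.28043578e-05] [ 0.44672472  0.55027893 -0.32078393] 0.9962712840526026
```

View pics/c4.png

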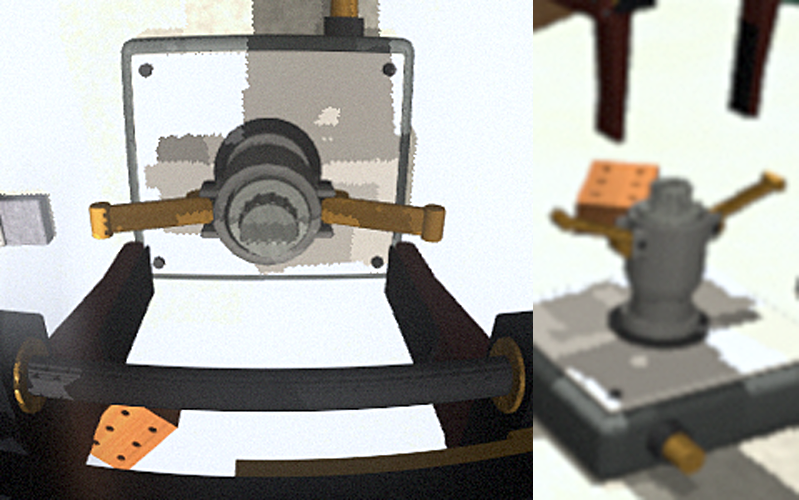

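The plug is seated and centred, both arms are still up, and the coupler (x≈268) sits midway between the fingertips (143 and 395). Now I'll press the open fingers down on both arms.

Call:
{"api": "drive_tool", "payload": {
  "steps": [
    [-1,0,0,0.06,0],
    [-1,0,0,0.12,0],
    [-1,0,0,0.17,0],
    [-1,0,0,0.19,0],
    [-1,0,0,0.2,0]
  ]
}}

```text
t: 18.62
ee_pos: [0.5005, -0.1772, 0.3215]
ee_rot: [-0.737, -3.053, 0.0]
wrist_force: [0.1, 0.9, -0.3]
finger_gap: 1.002
grip_force: 0.0
```

Call:
{"api": "drive_tool", "payload": {
  "steps": [
    [-1,0,0,0.01,0],
    [-1,0,0,0.02,0],
    [-1,0,0,0.03,0],
    [-1,0,0,0.04,0],
    [-1,0,0,0.05,0]
  ]
}}

```text
t: 19.25
ee_pos: [0.5009, -0.1773, 0.3101]
ee_rot: [0.737, 3.053, 0.001]
wrist_force: [-2.7, 0.8, 11.5]
finger_gap: 0.998
grip_force: 4.7
```

Call:
{"api": "drive_tool", "payload": {
  "steps": [
    [-1,0,0,0.01,0],
    [-1,0,0,0.02,0],
    [-1,0,0,0.03,0],
    [-1,0,0,0.04,0],
    [-1,0,0,0.05,0]
  ]
}}

```text
t: 19.88
ee_pos: [0.5009, -0.1777, 0.2981]
ee_rot: [0.737, 3.052, 0.0]
wrist_force: [-1.7, -0.1, 13.2]
finger_gap: 1.003
grip_force: 5.3
```

Call:
{"api": "drive_tool", "payload": {
  "steps": [
    [-1,0,0,0.01,0],
    [-1,0,0,0.02,0],
    [-1,0,0,0.03,0],
    [-1,0,0,0.04,0],
    [-1,0,0,0.05,0]
  ]
}}

```text
t: 20.5
ee_pos: [0.5013, -0.1779, 0.2856]
ee_rot: [0.737, 3.05, -0.0]
wrist_force: [0.3, 0.4, 10.1]
finger_gap: 1.006
grip_force: 4.1
```

```bash
python3 - <<'E'
from rig import ctrl, viewer
from h import *
s=ctrl.observe(); print(s["ee_pos"],s["wrist_force"],s["finger_gap"])
si,w=[viewer.grab_frame(n) for n in("side","wrist")]
im=np.hstack([crop(w,100,80,320,300,1.6667)[:, :533],cv2.resize(crop(si,300,70,80,150,4),(266,500))])
cv2.imwrite("pics/c5.png",np.clip(im*1.4,0,255).astype(np.uint8))
E
```

```text
[ 0.50133726 -0.17786184  0.28563601] [ 0.27845538  0.43180832 10.06880199] 1.0056039787422917
```

View pics/c5.png

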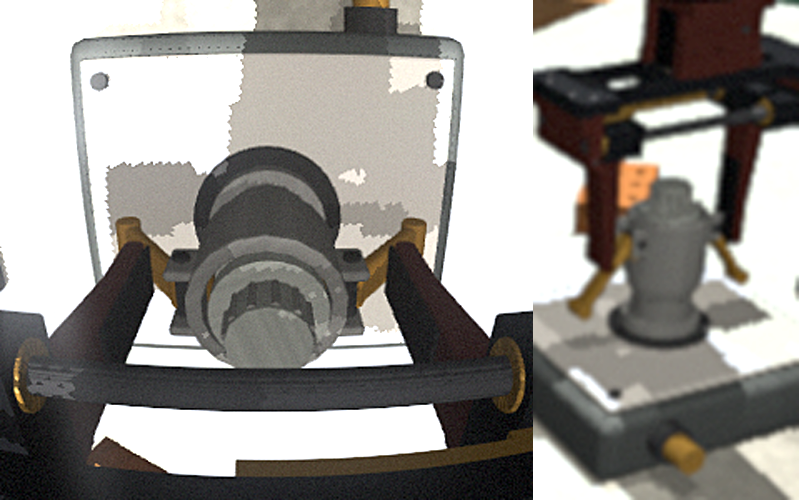

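Both arms are going down evenly at about 50° below level: the ends are at (130,230) and (412,230) in the wrist view, symmetric. I'll go on to the final depth, then squeeze.

Call:
{"api": "drive_tool", "payload": {
  "steps": [
    [-1,0,0,0.01,0],
    [-1,0,0,0.02,0],
    [-1,0,0,0.03,0],
    [-1,0,0,0.04,0],
    [-1,0,0,0.05,0]
  ]
}}

```text
t: 21.22
ee_pos: [0.5012, -0.1777, 0.2727]
ee_rot: [0.737, 3.051, -0.0]
wrist_force: [0.5, 0.1, 7.7]
finger_gap: 0.999
grip_force: 3.5
```

Call:
{"api": "drive_tool", "payload": {
  "steps": [
    [-1,0,0,0.01,0],
    [-1,0,0,0.02,0],
    [-1,0,0,0.03,0],
    [-1,0,0,0.036,0],
    [-1,0,0,0.036,0]
  ]
}}

```text
t: 21.85
ee_pos: [0.501, -0.1775, 0.2634]
ee_rot: [0.737, 3.052, -0.0]
wrist_force: [0.0, -0.2, 5.0]
finger_gap: 0.997
grip_force: 2.6
```

Call:
{"api": "drive_tool", "payload": {
  "steps": [
    [-0.8,0,0,0,0],
    [-0.7,0,0,0,0],
    [-0.6,0,0,0,0],
    [-0.5,0,0,0,0],
    [-0.4,0,0,0,0]
  ],
  "grip_force": 18
}}

```text
t: 22.48
ee_pos: [0.4999, -0.1778, 0.2624]
ee_rot: [-0.738, -3.053, 0.002]
wrist_force: [1.7, -5.0, -9.2]
finger_gap: 0.764
grip_force: 17.6
```

Call:
{"api": "drive_tool", "payload": {
  "steps": [
    [-0.3,0,0,0,0],
    [-0.2,0,0,0,0],
    [-0.2,0,0,0,0],
    [-0.2,0,0,0,0],
    [-0.2,0,0,0,0]
  ]
}}

```text
t: 23.1
ee_pos: [0.5, -0.1777, 0.2624]
ee_rot: [-0.738, -3.053, 0.002]
wrist_force: [1.8, -4.8, -10.8]
finger_gap: 0.769
grip_force: 17.6
```

Call:
{"api": "drive_tool", "payload": {
  "steps": [
    [-0.2,0,0,0,0],
    [-0.2,0,0,0,0],
    [-0.2,0,0,0,0],
    [-0.2,0,0,0,0],
    [-0.2,0,0,0,0]
  ],
  "grip_force": 21
}}

```text
t: 23.72
ee_pos: [0.5, -0.1777, 0.2624]
ee_rot: [-0.738, -3.053, 0.002]
wrist_force: [1.6, -5.6, -9.4]
finger_gap: 0.769
grip_force: 20.5
```

Call:
{"api": "drive_tool", "payload": {
  "steps": [
    [-1,0,0,0,0],
    [-1,0,0,0,0],
    [-1,0,0,0,0],
    [-1,0,0,0,0],
    [-1,0,0,0,0]
  ]
}}

```text
t: 24.35
ee_pos: [0.5005, -0.1771, 0.263]
ee_rot: [0.737, 3.054, 0.0]
wrist_force: [-0.6, -0.1, 0.6]
finger_gap: 1.001
grip_force: 0.0
```

Call:
{"api": "drive_tool", "payload": {
  "steps": [
    [-1,0,0,-0.1,0],
    [-1,0,0,-0.25,0],
    [-1,0,0,-0.45,0],
    [-1,0,0,-0.65,0],
    [-1,0,0,-0.75,0]
  ]
}}

```text
t: 24.98
ee_pos: [0.5006, -0.1775, 0.4533]
ee_rot: [0.737, 3.05, 0.001]
wrist_force: [0.7, 0.6, 0.1]
finger_gap: 0.999
grip_force: 0.0
```

```bash
python3 - <<'E'
from rig import ctrl, viewer
from h import *
s=ctrl.observe(); print(s["ee_pos"],s["wrist_force"],s["finger_gap"])
si,w=[viewer.grab_frame(n) for n in("side","wrist")]
im=np.hstack([crop(w,140,80,240,230,2)[:460],crop(si,305,110,70,92,5)])
cv2.imwrite("pics/c6.png",np.clip(im*1.4,0,255).astype(np.uint8))
E
```

```text
[ 0.50055665 -0.17751736  0.453287  ] [0.71887747 0.62537515 0.10104767] 0.9988351579313967
```

View pics/c6.png

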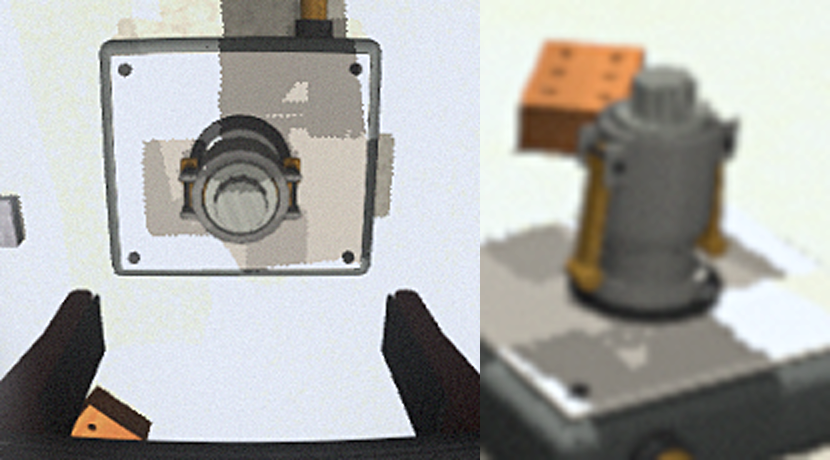

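Both arms lie against the neck: the left one runs from (595,160) to (585,280) and the right end is at (715,245). The plug is upright in the mouth and the gripper is clear.

```bash
python3 -c "
from rig import finish_job
print(finish_job())"
```

```text
the job is handed in; nothing more can be done
None
```

The plug is pressed onto its seal with about 22 N and both cam arms were swung down together to home; the last pictures show the plug locked and the gripper clear, and the job is handed in (no verdict was returned).

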